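Zero a needle valve on its seat and set it a quarter turn open

TASK

Close the needle valve on the bench block by turning its bar handle clockwise (seen from above) until you feel the needle bottom on its seat, gently, without forcing it. Then open it again by exactly a quarter turn from there, let go of the handle, and leave the things around it where they stand.

Things in the scene. Friction and masses are not known exactly. Their poses are not given: they have to be found in the camera images.
- valve_block: Needle-valve block, fixed to the bench: dark steel foot plate 84 x 160 x 10 mm; on it an aluminium valve body 44 x 62 mm, 40 mm high, with a tube port out of each end along its y axis (23 mm across, to 87 mm from the middle) and a round bonnet on top (38, then 28 mm across, to 56 mm high). Origin: middle of the underside, on the bench; z up is the valve's turning axis.
- handle_grip (a point): Middle of the valve's black bar handle, on its turning axis, 79 mm above the bench. Bar 46 mm long, 12 mm wide, 28 mm high (65 to 93 mm above the bench), with a nose 6 mm wide at one end (to 29 mm from the axis). Only an 18 mm collar (from 61 mm up) lies between it and the bonnet. x along the bar to the nose, y across it, z up. It turns about z only and stays where left.
- needle_seat (a point): The needle's seat, hidden in the bonnet on the turning axis, 50 mm above the bench (axes as the block's). The handle starts 0.9 to 2.2 rad open; at which handle angle it seats cannot be seen and differs each time. Clockwise from above closes. It turns at about 0.06 N m and stops hard on the seat; over 0.6 N m crushes it, so keep to 0.3. It can open 1.5 rad past the quarter turn.
- reagent_bottle: Bystander: white screw-cap bottle, 45 mm across, 104 mm high, loose; origin under its centre.
- vial: Bystander: small white screw-cap vial, 23 mm across, 52 mm high, loose; origin under its centre.
- cuvette_rack: Bystander: strip of ten cuvettes, 22 x 130 mm (long along its y), 44 mm high, loose; origin under its centre.
- petri_dish: Bystander: closed petri dish, 71 mm across, 15 mm high, loose; origin under its centre.

How it is judged (in metres and radians):
On the way:
1. the valve is closed onto its seat (within 0.05 rad of the hard stop) (value of joint handle below 0.05 rad), for 0.1 s.
At the end, for the whole second after the job is handed in: After having been closed onto its seat, the valve stands a quarter turn open from the seat (1.57 rad, 0.2 rad either way), still and released; the seat is not forced round, and the bottle, vial, cuvette rack and petri dish are within 20 mm of where they stood (value of joint handle between 1.3708 and 1.7708 rad and velocity of joint handle between -0.05 and 0.05 rad/s and not (distance of seat_c0 from where it was at the start of the episode above 0.0015 m) and not (distance of reagent_bottle from where it was at the start of the episode above 0.02 m) and not (distance of vial from where it was at the start of the episode above 0.02 m) and not (distance of cuvette_rack from where it was at the start of the episode above 0.02 m) and not (distance of petri_dish from where it was at the start of the episode above 0.02 m)); the robot touches nothing.
It fails at once if the needle is forced into its seat (more than about 0.6 N m; the seat gives way by 0.15 rad) (distance of seat_c0 from where it was at the start of the episode above 0.0015 m).
It fails at once if the reagent bottle is shoved or knocked over (distance of reagent_bottle from where it was at the start of the episode above 0.02 m or angle between reagent_bottle's own z axis and vertical above 0.5 rad).
It fails at once if the vial is shoved or knocked over (distance of vial from where it was at the start of the episode above 0.02 m or angle between vial's own z axis and vertical above 0.5 rad).
It fails at once if the cuvette rack is shoved or knocked over (distance of cuvette_rack from where it was at the start of the episode above 0.02 m or angle between cuvette_rack's own z axis and vertical above 0.5 rad).
It fails at once if the petri dish is shoved or knocked over (distance of petri_dish from where it was at the start of the episode above 0.02 m or angle between petri_dish's own z axis and vertical above 0.5 rad).
It also fails if it takes over 72 s, if anything falls off the work surface, if the arm or the gripper's body presses on something with over 40 N, if the wrist force passes 120 N, or if a joint passes its speed limit or range.

ROBOT

A 6-joint arm with a two-finger parallel gripper is mounted at the origin on a cart in front of the work surface, level with it; the furniture and walls round the work are solid. World frame = base frame: x ahead of the robot, y to its left, z up, the work surface at z = 0. Lengths are in m, angles in degrees, forces in N, time in s.
With the tool pointing down it reaches from about 0.275 to 0.875 m from the base axis. Payload 12.5 kg.
Tool frame: the origin (TCP) lies on the front face of the gripper's body, between the roots of the fingers; the fingertips stand 73 mm ahead of it and the grasp point (between the pads) lies 54 mm ahead of it; z points along the fingers, y is the direction in which the jaws open and shut (so a half turn about z gives the same grasp; the last joint's range is limited). The gripper opens to 85 mm and grips with 20 to 120 N. Pads are 22 mm wide; open, the fingers measure 114 mm over their backs; the gripper's body (76 mm by 85 mm) begins 54 mm behind the grasp point. The pads swing forward as they close: fully open they stand 13 mm farther back than shut.
Start: joints at [-4.847, 20.094, 94.641, -0, 65.266, -4.847], TCP at [0.55, 0, 0.304] pointing down, gripper open.
Joint ranges: [-157.81, 157.81], [-45, 120.19], [0.68, 151.7], [-89.99, 269.99], [4.06, 180], [-164.3, 164.3]. Speed limits (degrees/s): [127.2, 127.2, 159.86, 180, 180, 180].

INTERFACE

Orientations are given as [roll, pitch, yaw] about the fixed x, y, z axes, in that order (R = Rz(yaw) Ry(pitch) Rx(roll)).
In Python, from workcell import * gives the robot as it stands.
- The arm moves only by the tool arm_command, never from a script. Its argument "rows" is a list of rows, each a list of 7 numbers: the closure, from 0 (fully open) to 1 (shut), then the shift along the tool's x, y, z normalised to -1 to 1, where 1 is 8 cm, then the turn, a rotation vector about the tool's x, y, z normalised to -1 to 1, where 1 is 45 degrees. A call has 1 to 5 rows; each row is the pose to reach, as a shift and turn from the pose commanded when the call began, along the tool's axes at that moment; what a row does not reach only later rows make up. A row lasts 1/10 s, in which the tool goes at most 50 mm and 8.59 degrees, less where a joint would pass 70% of its speed; a pose out of reach is approached as far as the arm can. A call with a number of a shift or a turn outside -1 to 1 is refused whole. A call with a gripper value outside its range is refused whole. The fingers move at their own pace and stop on an object; "newtons" is the grip in N (left out, the last holds). Time passes only in rows, so rows that repeat a pose let the fingers close. It gives the time, the measured TCP pose, the force and the opening at its end, in the units of the state.
- sense(): the state, without advancing time (a new reading comes with each control period).
- grab_frame(name): name is "scene" or "side" or "wrist"; returns a dict with "pixels" (400x640x3 uint8, red, green, blue), "z_map" (400x640 float32, m along the optical axis (not along the pixel's ray), 0 where there is no reading), "K" (3x3 intrinsics, pixels), "xyz" and "attitude" of the camera in the world. Camera axes: x right, y down, z forward; pixel columns grow to the right and rows downward; lengths in m; the calibration is good to about 2 mm. A picture is of the moment at which its call begins.
- hand_in(): hands the job in, once; it reports no verdict.
The state is a dict: "clock": time; "q": joint angles; "qd": joint speeds; "tau": joint torques, N m; "tcp_pos": TCP position; "orientation": TCP orientation; "ft_force": force on the tool from outside, world axes, zero at the start; "torque": the same for the moment, N m; "width": opening from 0.0 (shut) to 1.0 (fully open).
Only numpy, scipy, OpenCV 4.12 (cv2) and the standard library are available. Lean on these libraries where they do the work, as an engineer would, in place of code of your own. Each camera call takes 0.05 s, during which the arm holds its last target. There are 200 camera calls.

## Working session

There is one attempt and no reset: what is moved stays moved. The work goes in short steps, Python scripts to look and compute and a tool call to move; the robot and the scene stay as the last step left them, time stands still between calls to the robot, and variables do not carry over. Pictures are saved under pics/ and viewed, about 8 in all and at most 12, crops included, and the job is handed in when it is done.

Besides the shell and the picture viewer there is one more tool, called after ">>>" as name(argument=value, ...) on one line, values as JSON. arm_command: Moves the arm, as the interface text tells. Its arguments: {"type":"object","properties":{"rows":{"type":"array","items":{"type":"array","items":{"type":"number","minimum":-1,"maximum":1}}},"newtons":{"type":"number"}},"required":["rows"]}

```bash
mkdir -p pics; cat > h.py <<'E'
from workcell import *
import numpy as np, cv2
from scipy.spatial.transform import Rotation as R
def snap(n,f):
    d=grab_frame(n); cv2.imwrite('pics/'+f+'.png',d['pixels'][:,:,::-1]); np.savez('pics/'+f+'.npz',**d); return d
def cloud(d):
    K=np.array(d['K']);z=d['z_map'];v,u=np.mgrid[:400,:640]
    p=np.stack([(u-K[0,2])/K[0,0]*z,(v-K[1,2])/K[1,1]*z,z],-1)
    a=np.array(d['attitude']); 
    M=a if a.shape==(3,3) else R.from_euler('xyz',a,degrees=True).as_matrix()
    return p@M.T+np.array(d['xyz'])
E
python3 - <<'E'
from h import *
ds=[snap(n,n+'0') for n in('scene','wrist')]
cv2.imwrite('pics/a.png',np.vstack([cv2.resize(d['pixels'][:,:,::-1],(480,300)) for d in ds]))
for d in ds: print(d['xyz'],d['attitude'],d['K'])
for d in ds:
    p=cloud(d); m=(d['z_map']>0)&(p[...,2]>.085)&(p[...,2]<.1)&(p[...,0]>.25)
    q=p[m]; print(len(q)); 
    n,l,s,c=cv2.connectedComponentsWithStats(m.astype(np.uint8))
    for i in range(1,n):
        if s[i,4]>40: print(s[i],p[l==i].mean(0))
print(sense())
E
```

```text
[ 0.0278226  -0.52090218  0.49689003] [-120.70633241   -1.03594198  -45.13242583] [[439.43377786   0.         325.22576623]
 [  0.         439.43377786 198.88561998]
 [  0.           0.           1.        ]]
[0.55051495 0.07592844 0.37384094] [1.62664160e+02 6.86968317e-02 1.98665300e-02] [[360.16783185   0.         316.47569751]
 [  0.         360.16783185 205.04253089]
 [  0.           0.           1.        ]]
5787
[  0  47 203  36 880] [0.60312325 1.16618539 0.09242141]
[165  67  16   7  69] [0.75506339 0.94334525 0.09253614]
[206  71  79  20 358] [0.85235723 0.65009362 0.09260344]
[351  75 167  50 842] [1.16030436 0.1401662  0.09264368]
[310  83  25  12 110] [0.98731041 0.43478741 0.09249217]
[347  92  20   9  99] [1.00687954 0.31148202 0.09255669]
[374 104  21  10 124] [0.9803907  0.18692934 0.09292411]
[353 121  46  18 423] [0.85617358 0.11596567 0.08739493]
[520 120 120  40 751] [ 1.15987394 -0.26623653  0.09255885]
[516 146  35  14  99] [ 0.99991913 -0.21582842  0.08985441]
[579 162  61  32 921] [ 0.97960074 -0.38117749  0.09325246]
[469 182  23  14  53] [ 0.76104897 -0.216
[... 632 characters left out ...]
 51  30 742] [ 0.55074763 -0.14625962  0.09147262]
{'clock': 0.1, 'q': array([-4.84589633e+00,  2.01212517e+01,  9.46733087e+01, -7.30438536e-04,
        6.52662404e+01, -4.84553788e+00]), 'qd': array([ 0.01029128, -0.02519837, -0.07624633, -0.01780293,  0.01191663,
       -0.02998333]), 'tau': array([ 7.48983075e-04, -5.06837368e+01, -2.91875267e+01, -4.43532826e-05,
        2.64409253e-03,  5.99887670e-06]), 'tcp_pos': array([5.49775075e-01, 5.51441724e-05, 3.03412037e-01]), 'orientation': array([-1.79939360e+02, -4.47510019e-03,  8.99999451e+01]), 'ft_force': array([-0.64982253, -0.18107054, -0.39406029]), 'torque': array([0.02184705, 0.02380913, 0.03185278]), 'width': 0.9988519315636611}
```

View pics/a.png

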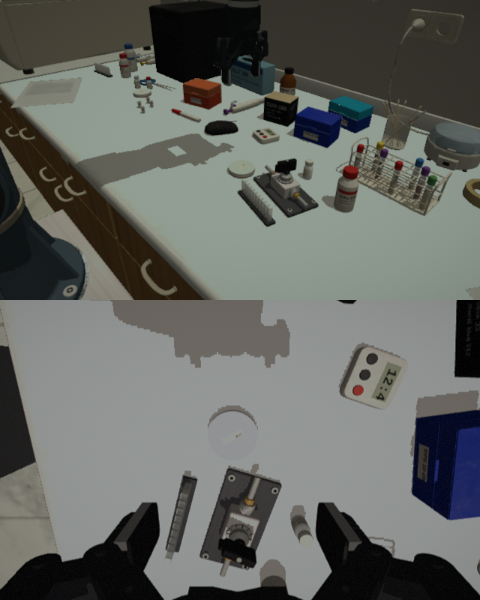

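The wrist view (lower half) shows the valve at about (240,540), with the handle bar roughly along the image x. The rack is to its left, the vial to its right, the dish above, and the bottle at the lower right, partly hidden. I'll measure the handle from the cloud and look at a crop.

```bash
python3 - <<'E'
from h import *
for f in('wrist0','scene0'):
    d=np.load(f'pics/{f}.npz');p=cloud(d);z=d['z_map']
    m=(z>0)&(p[...,2]>.086)&(p[...,2]<.097)&(np.hypot(p[...,0]-.549,p[...,1]+.147)<.045)
    q=p[m][:,:2]; print(f,cv2.minAreaRect((q*1000).astype(np.float32)),q.mean(0))
d=np.load('pics/wrist0.npz');c=d['pixels'][190:400,200:440,::-1]
cv2.imwrite('pics/b.png',cv2.resize(c,None,fx=3,fy=2.8,interpolation=2))
E
```

```text
wrist0 ((549.5341796875, -147.44900512695312), (12.638948440551758, 50.41904067993164), 64.73489379882812) [ 0.5510245  -0.14650785]
scene0 ((546.8672485351562, -148.51470947265625), (14.771098136901855, 49.66447067260742), 63.63681411743164) [ 0.54662859 -0.15118017]
```

View pics/b.png

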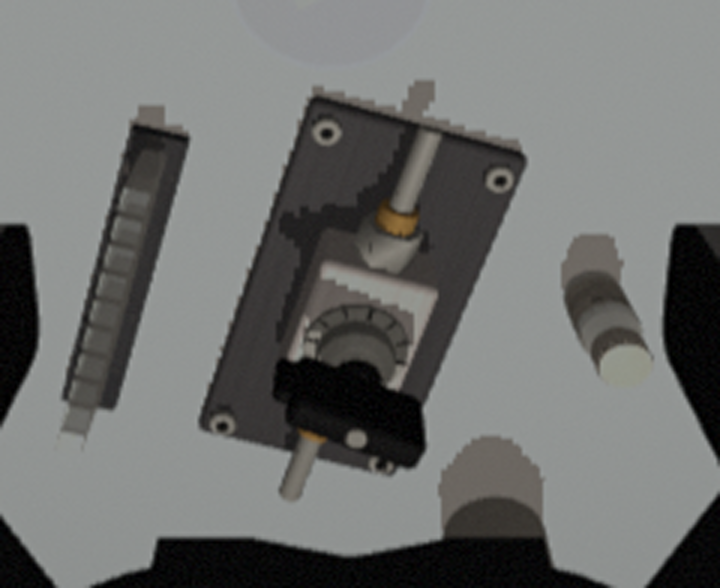

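>>> arm_command(rows=[[0.3, -0.5, 0.01, 0, 0, 0, 0], [0.5, -1, 0.01, 0, 0, 0, 0], [0.6, -1, 0.01, 0, 0, 0, 0]], newtons=20)

```text
clock: 0.4
tcp_pos: [0.5506, -0.0833, 0.3036]
orientation: [-180.0, 0.0, 89.8]
ft_force: [-0.0, -0.0, 0.0]
width: 0.515
```

>>> arm_command(rows=[[0.6, -0.4, 0, 0.2, 0, 0, -0.19], [0.6, -0.86, 0, 0.4, 0, 0, -0.38], [0.6, -0.86, 0, 0.5, 0, 0, -0.57], [0.6, -0.86, 0, 0.5, 0, 0, -0.76], [0.6, -0.86, 0, 0.5, 0, 0, -0.95]])

```text
clock: 0.9
tcp_pos: [0.5506, -0.1486, 0.2632]
orientation: [-180.0, -0.1, 133.1]
ft_force: [-0.1, -0.2, -0.1]
width: 0.403
```

>>> arm_command(rows=[[0.6, 0, 0, 0, 0, 0, -0.19], [0.6, 0, 0, 0, 0, 0, -0.38], [0.6, 0, 0, 0, 0, 0, -0.49], [0.6, 0, 0, 0, 0, 0, -0.49], [0.6, 0, 0, 0, 0, 0, -0.49]])

```text
clock: 1.4
tcp_pos: [0.5508, -0.1485, 0.2637]
orientation: [180.0, -0.0, 154.6]
ft_force: [-0.1, -0.6, -0.1]
width: 0.401
```

```bash
python3 - <<'E'
from h import *
d=snap('wrist','w1');s=sense();print(s['tcp_pos'],s['orientation'],s['q'],s['torque'],s['width'])
p=cloud(d);z=d['z_map']
m=(z>0)&(p[...,2]>.087)&(p[...,2]<.097)&(np.hypot(p[...,0]-.549,p[...,1]+.147)<.045)
q=p[m][:,:2]; print(cv2.minAreaRect((q*1000).astype(np.float32)),q.mean(0),len(q))
E
```

```text
[ 0.55074547 -0.14855909  0.26374538] [-1.79999744e+02 -2.11547908e-02  1.54663137e+02] [-1.97721889e+01  2.47119611e+01  9.38916417e+01  2.04599301e-03
  6.14174771e+01 -8.44363053e+01] [-0.01241757 -0.01194407  0.0913192 ] 0.40350309853615635
((549.35791015625, -147.82359313964844), (11.958757400512695, 50.59560775756836), 64.35018157958984) [ 0.54990738 -0.14827936] 1088
```

View pics/w1.png

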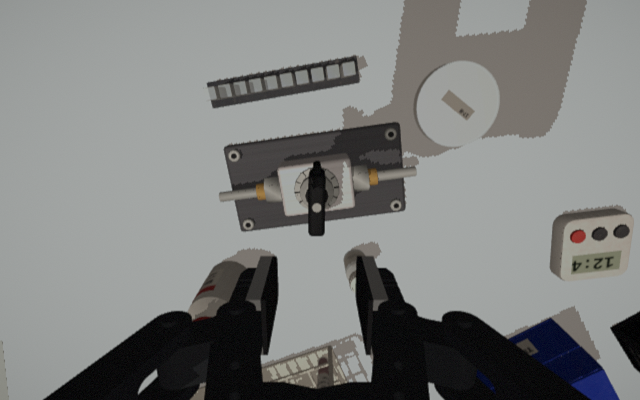

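The bar is at (317,200), centred between the fingers and aligned with them. I'll descend to TCP z of about 0.15 and grip at 20 N.

>>> arm_command(rows=[[0.6, -0.015, 0, 0.4, 0, 0, 0], [0.6, -0.015, 0, 0.8, 0, 0, 0], [0.6, -0.015, 0, 1, 0, 0, 0], [0.6, -0.015, 0, 1, 0, 0, 0]])

```text
clock: 1.85
tcp_pos: [0.5509, -0.1489, 0.1817]
orientation: [-180.0, -0.2, 154.7]
ft_force: [-0.0, -0.5, -0.2]
width: 0.398
```

>>> arm_command(rows=[[0.6, 0, 0, 0.15, 0, 0, 0], [0.6, 0, 0, 0.3, 0, 0, 0], [0.6, 0, 0, 0.42, 0, 0, 0], [0.6, 0, 0, 0.42, 0, 0, 0], [0.65, 0, 0, 0.42, 0, 0, 0]])

```text
clock: 2.35
tcp_pos: [0.5519, -0.1493, 0.1503]
orientation: [-180.0, -0.0, 154.8]
ft_force: [-0.2, -0.5, 0.4]
width: 0.352
```

>>> arm_command(rows=[[0.7, 0, 0, 0, 0, 0, 0], [0.8, 0, 0, 0, 0, 0, 0], [0.9, 0, 0, 0, 0, 0, 0], [1, 0, 0, 0, 0, 0, 0], [1, 0, 0, 0, 0, 0, 0]], newtons=20)

```text
clock: 2.85
tcp_pos: [0.5521, -0.1493, 0.1507]
orientation: [180.0, 0.0, 154.8]
ft_force: [-0.4, 0.3, 6.2]
width: 0.134
```

```bash
cat > s.py <<'E'
from workcell import *
import numpy as np
np.set_printoptions(precision=3,suppress=True)
s=sense();print(s['clock'],s['tcp_pos'],s['orientation'],'q6',s['q'][5],'F',s['ft_force'],'T',s['torque'],s['width'],'tau6',s['tau'][5])
E
python3 s.py; python3 -c "
from h import *
d=snap('side','s1')"
```

```text
2.85 [ 0.552 -0.149  0.151] [179.991   0.047 154.798] q6 -84.59950766053444 F [-0.406  0.262  6.235] T [ 0.162  0.067 -0.071] 0.13390847571357506 tau6 -0.052681826055049896
```

View pics/s1.png

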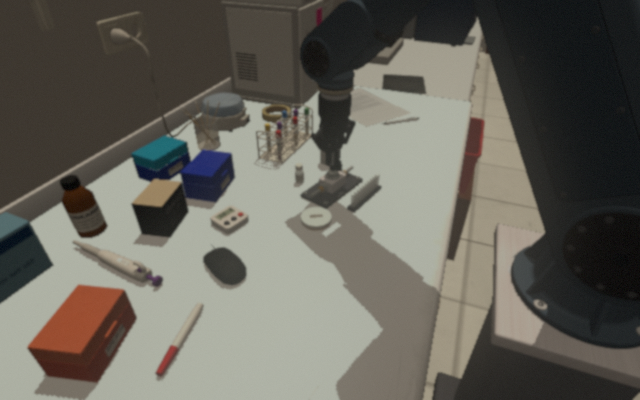

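The gripper stopped at 11.4 mm on the bar, so it is held. Starting the clockwise turn.

>>> arm_command(rows=[[1, 0, 0, 0, 0, 0, 0.05], [1, 0, 0, 0, 0, 0, 0.1], [1, 0, 0, 0, 0, 0, 0.15], [1, 0, 0, 0, 0, 0, 0.2], [1, 0, 0, 0, 0, 0, 0.25]])

```text
clock: 3.4
tcp_pos: [0.552, -0.1494, 0.1507]
orientation: [-180.0, 0.0, 143.5]
ft_force: [-1.6, 0.3, 7.4]
width: 0.134
```

```bash
python3 s.py
```

```text
3.4 [ 0.552 -0.149  0.151] [-179.999    0.042  143.473] q6 -73.26592411079724 F [-1.589  0.339  7.367] T [-0.005  0.203  0.059] 0.1338377992021206 tau6 -0.5842981114983559
```

>>> arm_command(rows=[[1, 0, 0, 0, 0, 0, 0.08], [1, 0, 0, 0, 0, 0, 0.16], [1, 0, 0, 0, 0, 0, 0.24], [1, 0, 0, 0, 0, 0, 0.32], [1, 0, 0, 0, 0, 0, 0.4]])

```text
clock: 3.9
tcp_pos: [0.5519, -0.1495, 0.1507]
orientation: [-180.0, 0.0, 125.4]
ft_force: [-1.7, -1.6, 6.5]
width: 0.132
```

```bash
python3 s.py
```

```text
3.9 [ 0.552 -0.15   0.151] [-179.99     0.036  125.419] q6 -55.20882290534148 F [-1.695 -1.644  6.496] T [-0.208  0.408  0.069] 0.13206169882099575 tau6 -0.9691975638270378
```

>>> arm_command(rows=[[1, 0, 0, 0, 0, 0, 0.05], [1, 0, 0, 0, 0, 0, 0.1], [1, 0, 0, 0, 0, 0, 0.15], [1, 0, 0, 0, 0, 0, 0.2], [1, 0, 0, 0, 0, 0, 0.25]])

```text
clock: 4.4
tcp_pos: [0.5518, -0.1496, 0.1507]
orientation: [-180.0, 0.0, 114.2]
ft_force: [-2.7, -1.8, 7.0]
width: 0.132
```

```bash
python3 s.py
```

```text
4.4 [ 0.552 -0.15   0.151] [-179.98     0.032  114.225] q6 -44.0146092681351 F [-2.703 -1.758  6.992] T [-0.26   0.543  0.099] 0.13192956908131573 tau6 -0.5813257209956646
```

>>> arm_command(rows=[[1, 0, 0, 0, 0, 0, 0.05], [1, 0, 0, 0, 0, 0, 0.1], [1, 0, 0, 0, 0, 0, 0.15], [1, 0, 0, 0, 0, 0, 0.2], [1, 0, 0, 0, 0, 0, 0.22]])

```text
clock: 4.9
tcp_pos: [0.5517, -0.1497, 0.1507]
orientation: [-180.0, 0.0, 104.3]
ft_force: [-2.6, -1.5, 7.0]
width: 0.135
```

```bash
python3 s.py
```

```text
4.9 [ 0.552 -0.15   0.151] [-179.973    0.034  104.335] q6 -34.12462457427926 F [-2.571 -1.459  7.044] T [-0.358  0.65   0.039] 0.1346744142270254 tau6 0.10663670254871249
```

>>> arm_command(rows=[[1, 0, 0, 0, 0, 0, 0.02], [1, 0, 0, 0, 0, 0, 0.04], [1, 0, 0, 0, 0, 0, 0.06], [1, 0, 0, 0, 0, 0, 0.08], [1, 0, 0, 0, 0, 0, 0.08]])

```text
clock: 5.4
tcp_pos: [0.5517, -0.1497, 0.1507]
orientation: [-180.0, 0.0, 100.8]
ft_force: [-3.7, -1.6, 7.8]
width: 0.134
```

```bash
python3 s.py
```

```text
5.4 [ 0.552 -0.15   0.151] [-179.969    0.034  100.786] q6 -30.57667393066874 F [-3.732 -1.619  7.826] T [-0.358  0.705 -0.061] 0.1337073212786097 tau6 0.19393434282392263
```

```bash
cat > t.py <<'E'
from workcell import *
import numpy as np
np.set_printoptions(precision=3,suppress=True)
S=[]
for i in range(4):
    S.append(sense()); grab_frame('side')
m=lambda k:np.mean([s[k] for s in S],0)
print(round(S[-1]['clock'],2),'yaw',round(S[-1]['orientation'][2],2),'F',m('ft_force'),'T',m('torque'),'Tz',np.array([s['torque'][2] for s in S]),'tau6',m('tau')[5],'w',round(S[-1]['width'],4))
E
python3 t.py
```

```text
5.55 yaw 100.81 F [-3.342 -2.383  7.382] T [-0.376  0.717 -0.015] Tz [-0.061  0.015 -0.026  0.013] tau6 0.05384398926253198 w 0.128
```

>>> arm_command(rows=[[1, 0, 0, 0, 0, 0, 0.02], [1, 0, 0, 0, 0, 0, 0.04], [1, 0, 0, 0, 0, 0, 0.06], [1, 0, 0, 0, 0, 0, 0.08]])

```text
clock: 6.0
tcp_pos: [0.5516, -0.1496, 0.1507]
orientation: [-180.0, 0.0, 97.2]
ft_force: [-5.1, -1.8, 7.4]
width: 0.136
```

```bash
python3 t.py
```

```text
6.15 yaw 97.2 F [-4.371 -2.3    7.332] T [-0.391  0.749 -0.002] Tz [ 0.038 -0.026 -0.002 -0.016] tau6 -0.011945167207159102 w 0.1327
```

>>> arm_command(rows=[[1, 0, 0, 0, 0, 0, 0.02], [1, 0, 0, 0, 0, 0, 0.04], [1, 0, 0, 0, 0, 0, 0.06], [1, 0, 0, 0, 0, 0, 0.08]])

```text
clock: 6.6
tcp_pos: [0.5516, -0.1497, 0.1507]
orientation: [-180.0, 0.0, 93.6]
ft_force: [-4.3, -2.0, 8.2]
width: 0.135
```

```bash
python3 t.py
```

```text
6.75 yaw 93.6 F [-4.496 -2.083  8.023] T [-0.389  0.766 -0.004] Tz [-0.     0.014 -0.03  -0.001] tau6 -0.011807030823547393 w 0.1425
```

>>> arm_command(rows=[[1, 0, 0, 0, 0, 0, 0.02], [1, 0, 0, 0, 0, 0, 0.04], [1, 0, 0, 0, 0, 0, 0.06], [1, 0, 0, 0, 0, 0, 0.08]])

```text
clock: 7.2
tcp_pos: [0.5515, -0.1497, 0.1507]
orientation: [-180.0, 0.0, 90.0]
ft_force: [-5.1, -2.6, 8.5]
width: 0.13
```

```bash
python3 t.py; python3 -c "
from h import *
d=snap('wrist','w2')
cv2.imwrite('pics/w2c.png',cv2.resize(d['pixels'][100:400,160:480,::-1],None,fx=2,fy=2))"
```

```text
7.35 yaw 90.0 F [-4.685 -2.796  8.596] T [-0.398  0.817  0.005] Tz [ 0.061 -0.005 -0.004 -0.031] tau6 -0.011647533683571965 w 0.1391
```

View pics/w2c.png

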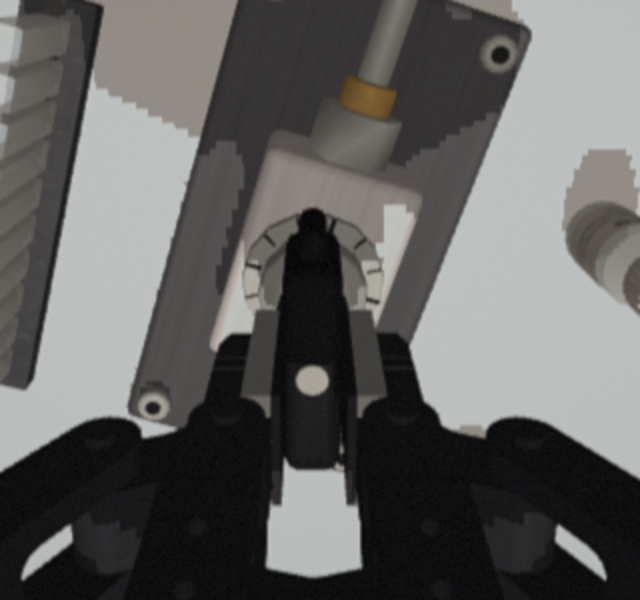

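The crop shows the bar (nose at (312,220), screw at (312,380)) still square between the pads, so the handle follows the tool. Carrying on in small steps.

>>> arm_command(rows=[[1, 0, 0, 0, 0, 0, 0.02], [1, 0, 0, 0, 0, 0, 0.04], [1, 0, 0, 0, 0, 0, 0.06], [1, 0, 0, 0, 0, 0, 0.08]])

```text
clock: 7.85
tcp_pos: [0.5515, -0.1497, 0.1507]
orientation: [-179.9, 0.0, 86.4]
ft_force: [-4.0, -2.6, 8.8]
width: 0.132
```

```bash
python3 t.py
```

```text
8.0 yaw 86.41 F [-4.697 -2.413  8.271] T [-0.411  0.881 -0.008] Tz [ 0.058 -0.017 -0.028 -0.045] tau6 -0.011509860050864518 w 0.1304
```

>>> arm_command(rows=[[1, 0, 0, 0, 0, 0, 0.02], [1, 0, 0, 0, 0, 0, 0.04], [1, 0, 0, 0, 0, 0, 0.06], [1, 0, 0, 0, 0, 0, 0.08]])

```text
clock: 8.45
tcp_pos: [0.5515, -0.1496, 0.1507]
orientation: [-179.9, 0.0, 82.8]
ft_force: [-4.7, -2.5, 9.0]
width: 0.135
```

```bash
python3 t.py
```

```text
8.6 yaw 82.81 F [-5.231 -3.044  8.99 ] T [-0.417  0.94  -0.002] Tz [ 0.022 -0.     0.007 -0.035] tau6 -0.01139324507676065 w 0.1297
```

>>> arm_command(rows=[[1, 0, 0, 0, 0, 0, 0.02], [1, 0, 0, 0, 0, 0, 0.04], [1, 0, 0, 0, 0, 0, 0.06], [1, 0, 0, 0, 0, 0, 0.08]])

```text
clock: 9.05
tcp_pos: [0.5514, -0.1496, 0.1507]
orientation: [-179.9, 0.0, 79.2]
ft_force: [-5.2, -3.0, 7.6]
width: 0.136
```

```bash
python3 t.py
```

```text
9.2 yaw 79.21 F [-5.605 -2.637  8.44 ] T [-0.393  0.959  0.015] Tz [ 0.098  0.014 -0.035 -0.016] tau6 -0.01126596936956048 w 0.1368
```

>>> arm_command(rows=[[1, 0, 0, 0, 0, 0, 0.02], [1, 0, 0, 0, 0, 0, 0.04], [1, 0, 0, 0, 0, 0, 0.06], [1, 0, 0, 0, 0, 0, 0.08]])

```text
clock: 9.65
tcp_pos: [0.5514, -0.1497, 0.1507]
orientation: [-179.9, 0.1, 75.6]
ft_force: [-5.2, -1.7, 8.4]
width: 0.131
```

```bash
python3 t.py
```

```text
9.8 yaw 75.6 F [-5.462 -2.109  8.834] T [-0.412  1.004  0.005] Tz [ 0.07  -0.003 -0.034 -0.012] tau6 -0.011144043237436563 w 0.1322
```

>>> arm_command(rows=[[1, 0, 0, 0, 0, 0, 0.02], [1, 0, 0, 0, 0, 0, 0.04], [1, 0, 0, 0, 0, 0, 0.06], [1, 0, 0, 0, 0, 0, 0.08]])

```text
clock: 10.25
tcp_pos: [0.5514, -0.1497, 0.1507]
orientation: [-179.9, 0.1, 72.0]
ft_force: [-7.1, -2.5, 9.2]
width: 0.136
```

```bash
python3 t.py
```

```text
10.4 yaw 72.01 F [-6.421 -2.307  8.783] T [-0.393  1.059  0.02 ] Tz [ 0.074  0.013  0.017 -0.025] tau6 -0.01107096002670005 w 0.132
```

>>> arm_command(rows=[[1, 0, 0, 0, 0, 0, 0.02], [1, 0, 0, 0, 0, 0, 0.04], [1, 0, 0, 0, 0, 0, 0.06], [1, 0, 0, 0, 0, 0, 0.08]])

```text
clock: 10.85
tcp_pos: [0.5513, -0.1496, 0.1507]
orientation: [-179.9, 0.1, 68.4]
ft_force: [-5.8, -2.2, 8.8]
width: 0.135
```

```bash
python3 t.py
```

```text
11.0 yaw 68.41 F [-6.354 -2.11   9.116] T [-0.378  1.124  0.033] Tz [ 0.124  0.02   0.005 -0.017] tau6 -0.01102931855712086 w 0.1355
```

>>> arm_command(rows=[[1, 0, 0, 0, 0, 0, 0.02], [1, 0, 0, 0, 0, 0, 0.04], [1, 0, 0, 0, 0, 0, 0.06], [1, 0, 0, 0, 0, 0, 0.08]])

```text
clock: 11.45
tcp_pos: [0.5513, -0.1496, 0.1507]
orientation: [-179.9, 0.1, 64.9]
ft_force: [-6.2, -1.9, 9.5]
width: 0.133
```

```bash
python3 t.py
```

```text
11.6 yaw 64.88 F [-6.71  -1.864  9.322] T [-0.301  1.04   0.587] Tz [0.63  0.609 0.514 0.595] tau6 0.5812544748187065 w 0.1319
```

That's the seat: torque has jumped to about 0.59, more than the 0.3 I wanted. Backing off now.

>>> arm_command(rows=[[1, 0, 0, 0, 0, 0, -0.02], [1, 0, 0, 0, 0, 0, -0.025]])

```text
clock: 11.85
tcp_pos: [0.5513, -0.1496, 0.1507]
orientation: [-179.9, 0.1, 66.0]
ft_force: [-6.1, -2.1, 9.7]
width: 0.132
```

```bash
python3 t.py
```

```text
12.0 yaw 65.97 F [-6.068 -2.432  9.691] T [-0.348  1.127  0.195] Tz [0.189 0.206 0.209 0.178] tau6 0.14324070245493203 w 0.1286
```

Torque fell 0.39 N m for 1.1°, which puts first seat contact at a tool yaw of about 66.5°. The quarter-turn target is therefore yaw ≈ 156.6°.

>>> arm_command(rows=[[1, 0, 0, 0, 0, 0, -0.1], [1, 0, 0, 0, 0, 0, -0.2], [1, 0, 0, 0, 0, 0, -0.3], [1, 0, 0, 0, 0, 0, -0.4], [1, 0, 0, 0, 0, 0, -0.5]])

```text
clock: 12.55
tcp_pos: [0.5515, -0.1497, 0.1507]
orientation: [-180.0, 0.0, 88.6]
ft_force: [-5.2, -1.6, 8.3]
width: 0.132
```

```bash
python3 t.py
```

```text
12.7 yaw 88.49 F [-4.657 -2.02   8.166] T [-0.38   0.841  0.036] Tz [-0.091  0.047  0.091  0.097] tau6 0.16868571750819683 w 0.1374
```

>>> arm_command(rows=[[1, 0, 0, 0, 0, 0, -0.1], [1, 0, 0, 0, 0, 0, -0.2], [1, 0, 0, 0, 0, 0, -0.3], [1, 0, 0, 0, 0, 0, -0.4], [1, 0, 0, 0, 0, 0, -0.5]])

```text
clock: 13.25
tcp_pos: [0.5518, -0.1496, 0.1507]
orientation: [-180.0, 0.0, 111.1]
ft_force: [-2.2, -1.7, 6.8]
width: 0.133
```

>>> arm_command(rows=[[1, 0, 0, 0, 0, 0, -0.1], [1, 0, 0, 0, 0, 0, -0.2], [1, 0, 0, 0, 0, 0, -0.3], [1, 0, 0, 0, 0, 0, -0.4], [1, 0, 0, 0, 0, 0, -0.5]])

```text
clock: 13.75
tcp_pos: [0.552, -0.1495, 0.1507]
orientation: [180.0, 0.0, 133.6]
ft_force: [-1.2, -0.2, 5.8]
width: 0.137
```

>>> arm_command(rows=[[1, 0, 0, 0, 0, 0, -0.1], [1, 0, 0, 0, 0, 0, -0.2], [1, 0, 0, 0, 0, 0, -0.3], [1, 0, 0, 0, 0, 0, -0.4], [1, 0, 0, 0, 0, 0, -0.515]])

```text
clock: 14.25
tcp_pos: [0.5521, -0.1493, 0.1507]
orientation: [180.0, 0.0, 156.8]
ft_force: [-0.4, 1.7, 6.2]
width: 0.135
```

```bash
python3 t.py
```

```text
14.4 yaw 156.66 F [-0.393  1.308  6.016] T [0.208 0.082 0.003] Tz [-0.08  -0.015  0.031  0.076] tau6 0.24022320751100779 w 0.1328
```

>>> arm_command(rows=[[0.9, 0, 0, 0, 0, 0, 0], [0.8, 0, 0, 0, 0, 0, 0], [0.7, 0, 0, 0, 0, 0, 0], [0.6, 0, 0, 0, 0, 0, 0], [0.6, 0, 0, 0, 0, 0, 0]])

```text
clock: 14.95
tcp_pos: [0.5518, -0.1493, 0.1501]
orientation: [-180.0, -0.0, 156.6]
ft_force: [-0.7, -0.3, -0.3]
width: 0.402
```

>>> arm_command(rows=[[0.6, 0, 0, -0.15, 0, 0, 0], [0.6, 0, 0, -0.4, 0, 0, 0], [0.6, 0, 0, -0.7, 0, 0, 0], [0.6, 0, 0, -1, 0, 0, 0], [0.6, 0, 0, -1, 0, 0, 0]])

```text
clock: 15.45
tcp_pos: [0.553, -0.1497, 0.2342]
orientation: [180.0, 0.3, 156.6]
ft_force: [0.2, -1.2, -0.7]
width: 0.401
```

>>> arm_command(rows=[[0.6, 0, 0, -0.4, 0, 0, 0], [0.6, 0, 0, -0.4, 0, 0, 0], [0.6, 0, 0, -0.4, 0, 0, 0]])

```text
clock: 15.75
tcp_pos: [0.5518, -0.1493, 0.2625]
orientation: [180.0, 0.0, 156.6]
ft_force: [-0.1, -0.0, -0.7]
width: 0.4
```

```bash
python3 t.py; python3 - <<'E'
from h import *
d=snap('wrist','w3')
p=cloud(d);z=d['z_map']
m=(z>0)&(p[...,2]>.087)&(p[...,2]<.097)&(np.hypot(p[...,0]-.549,p[...,1]+.147)<.045)
q=p[m][:,:2]; print(cv2.minAreaRect((q*1000).astype(np.float32)),q.mean(0),len(q))
E
```

```text
15.9 yaw 156.6 F [-0.13   0.081 -0.356] T [-0.007  0.019  0.018] Tz [ 0.054  0.011  0.02  -0.014] tau6 9.472599824533745e-06 w 0.4018
((549.4102783203125, -147.70790100097656), (11.517529487609863, 50.154117584228516), 66.35746002197266) [ 0.5500496  -0.14813655] 1092
```

View pics/w3.png

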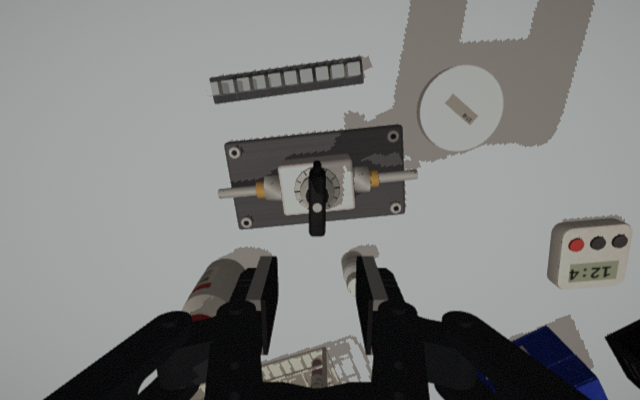

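The handle, at (317,200), is released and measures 156.4° in the cloud. The rack, dish, bottle and vial look where they were, allowing for the 2° camera turn. Handing in.

```bash
python3 -c "
from workcell import *
print(hand_in())"
```

```text
the job is handed in; nothing more can be done
None
```

I closed the valve clockwise until I felt the seat, opened it a quarter turn, let go and handed the job in at about 16 s. One thing went wrong: I pressed the seat harder than I meant to.

- **Closing:** with a 20 N grip, the handle turned about 88° before the seat. The last 3.6° step ran into the stop and the torque averaged about 0.59 N m, with single noisy readings up to 0.63. That is over the 0.3 N m target and right at the crush limit. I backed off at once to 0.2 N m. The torque fell about as expected for a hard stop, so I saw no sign that the seat gave way, but I couldn't check the seat directly. A smaller step would have been better.
- **Opening:** from the torque slope I put the seat at a tool yaw of about 66.5°, and turned back to 156.6°. After release, the camera measured the handle at 156.4°, so it stands about 90° (1.57 rad) open.
- **Final check:** the arm is clear, about 0.11 m above the handle position it worked at, with forces near zero. In the last picture the bottle, vial, rack and dish look unmoved. I compared them by eye and did not measure them.

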